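Hold a polished glass block in the light tester

ROBOT

A 7-joint arm with a two-finger parallel gripper is mounted at the origin on the work surface. World frame = base frame: x ahead of the robot, y to its left, z up, the work surface at z = 0. Lengths are in m, angles in rad, forces in N, time in s.
With the tool pointing down it reaches from about 0.4 to 0.875 m from the base axis. Payload 19.3 kg.
Tool frame: the origin (TCP) lies at the very end of the fingers, on their centre line; the grasp point (between the pads) lies 19 mm behind it; z points along the fingers, y is the line along which they close (so a half turn about z gives the same grasp; the last joint's range is limited). The gripper opens to 85 mm and grips with 20 to 120 N. Pads are 22 mm wide; open, the fingers measure 114 mm over their backs; the gripper's body (76 mm by 85 mm) begins 54 mm behind the grasp point. The pads swing forward as they close: fully open they stand 13 mm farther back than shut.
Start: joints at [1.172, 0.521, -0.036, 1.599, 0.021, 1.021, -0.113], TCP at [0.202, -0.592, 0.231] pointing down, gripper open.
Joint ranges: [-2.91, 2.91], [-0.3, 2.13], [-1.5, 1.42], [0.17, 2.43], [-1.26, 4.41], [0.16, 1.93], [-2.52, 2.52]. Speed limits (rad/s): [1.89, 1.89, 2.39, 2.39, 3.01, 3.01, 3.01].

INTERFACE

Orientations are given as [roll, pitch, yaw] about the fixed x, y, z axes, in that order (R = Rz(yaw) Ry(pitch) Rx(roll)).
In Python, from cell import read_state, camera, finish_job, find_in, pinpoint gives the robot as it stands.
- The arm moves only by the tool drive_tool, never from a script. Its argument "increments" is a list of rows, each a list of 7 numbers: the finger opening in mm, from 0 to 85.4, then the shift along the world's x, y, z in units of 0.4 m (1.0 is 0.4 m), then the turn, a rotation vector about the world's x, y, z in units of pi/4 rad (1.0 is pi/4 rad). A call has 1 to 20 rows; each row is the pose to reach, as a shift and turn from the pose commanded when the call began; what a row does not reach only later rows make up. A row lasts 1/10 s, in which the tool goes at most 50 mm and 8.59 degrees, less where a joint would pass 70% of its speed; a pose out of reach is approached as far as the arm can. A call with a number of a shift or a turn outside -1 to 1 is refused whole. A call with a gripper value outside its range is refused whole. The fingers move at their own pace and stop on an object; "grip_force" is the grip in N (left out, the last holds). Time passes only in rows, so rows that repeat a pose let the fingers close. It gives the time, the measured TCP pose, the force, the opening and the grip force at its end, in the units of the state.
- read_state(): the state, without advancing time (a new reading comes with each control period).
- camera(name): name is "scene" or "side" or "wrist"; returns a dict with "frame" (400x640x3 uint8, red, green, blue), "K" (3x3 intrinsics, pixels), "distortion" ([k1, k2, p1, p2, k3] as OpenCV has them; the pictures are not rectified), "T" (4x4, takes a point from camera to world coordinates). Camera axes: x right, y up, looking along -z (the intrinsics and any distortion apply to the point x, -y, -z); pixel columns grow to the right and rows downward; lengths in m; the calibration is good to about 2 mm. A picture is of the moment at which its call begins. There is no depth.
- finish_job(): hands the job in; it is judged then, once.
Trained networks look in the newest picture that a camera, given by its name, has taken for a name from the list of things; names that differ only in an ending like _2 or _b are one class to them, and where a whole thing is asked for, a point or a joint stands for the part that bears it (a point fixed in the world has none). Each returns a list of dicts, best first, with "score" (0 to 1); they miss things now and then, are a little off and sometimes report something else, mostly with a low value. They report only what shows in the picture. A call takes as long as a camera call.
- find_in(camera, thing): "xy" ([column, row] in pixels, amid what is visible of it).
- pinpoint(camera, thing): "xy" ([column, row] in pixels: a listed point, or the origin of a listed thing).
The state is a dict: "time_s": time; "joint_positions": joint angles; "qd": joint speeds; "tau": joint torques, N m; "tool_pos": TCP position; "eef_rot": TCP orientation; "force": force on the tool from outside, world axes, zero at the start; "torque": the same for the moment, N m; "gripper_width": opening from 0.0 (shut) to 1.0 (fully open); "gripper_force": force on a finger pad.
Only numpy, scipy, OpenCV 4.12 (cv2) and the standard library are available. Lean on these libraries where they do the work, as an engineer would, in place of code of your own. Each camera call takes 0.05 s, during which the arm holds its last target. There are 200 camera calls.

TASK

Slide the guard on top of the light tester fully open along its track, then pick up the clear glass block from the cork mat, touching only its two narrow frosted faces with the fingers, never its wide polished faces. Lower it upright through the open top of the tester, about midway between lamp and receiver, with its middle on the line through the two lenses and its polished faces square to that line, and finish while still holding it there, clear of the tester. Leave the guard open and leave the other things where they are.

Things in the scene. Friction and masses are not known exactly. Their poses are not given: they have to be found in the camera images.
- tester: Fixed grey light tester, 140 mm (its x) by 300 (its y: -110 to +190). Origin on the table under the middle of its chamber; +y runs level along the light from receiver to the longer lamp house, z up. Chamber: well open at the top, 124 mm in x between clear windows, 120 in y between housings, floor at height 10 mm. Housing tops at 110 mm; two rails along y at x = +-66, 8 mm wide, up to 124 mm high.
- light_path (a point): Where the middle of the block belongs: on the light axis (tester y), midway between the two lenses (30 mm across, facing each other from the housings), 75 mm above the table, over the tester's origin. Same axes as the tester.
- guard (a joint): Position of the sliding guard over the chamber, m: 0 = shut, covering the chamber; 0.125 = fully open at its end stop, the chamber free. It slides level along the tester's +y, over the lamp house, and stays where it is left; about 1.5 N of friction plus light damping.
- guard_grip (a point): Grip point on the guard's black upright fin, 144 mm above the table; moves with the guard. Fin: 12 mm thick along the slide (tester y), 50 mm long along tester x, from the panel top (119 mm above the table) up to 154 mm, across the middle of the guard, a clear 122 mm square panel 6 mm thick in an aluminium frame. Same axes as the tester.
- block: Loose clear glass block standing on the mat, 44 mm (its x) by 24 (its y) by 60 tall, about 0.16 kg. Origin at the centre of its underside, z up. Its two narrow end faces (24 by 60 mm, 44 mm apart, at x = +-22) are ground frosted white, 5 mm deep along x: grip there. The two wide faces (y = +-12) are clear polished windows for the light: no finger may touch them.
- block_mid (a point): Centre of the block, 30 mm above its underside; same axes as the block.
- mat: Fixed square cork mat on the table, 200 by 200 by 6 mm; origin at the centre of its underside. The block, the blank and the disc stand on it, centres at least 85 mm apart.
- blank: Bystander: loose frosted white glass cube, 36 mm, on the mat; origin at the centre of its underside. Leave alone.
- disc: Bystander: loose frosted white glass disc lying flat on the mat, 42 mm across, 18 mm high; origin at the centre of its underside. Leave alone.
- jar: Bystander: loose amber glass jar, 64 mm across, 85 mm high, beyond the mat and tester; origin at the centre of its underside. Leave alone.

How it is judged:
By the outcome, as a careful person would: the job done as asked, in the order asked, and still so for the second after the job is handed in, while the arm keeps its last pose, push and grip.
It also fails if it takes over 58 s, if anything falls off the work surface, if the arm or the gripper's body presses on something with over 40 N, if the wrist force passes 120 N, or if a joint passes its speed limit or range.

## Working session

There is one attempt and no reset: what is moved stays moved. The work goes in short steps, Python scripts to look and compute and a tool call to move; the robot and the scene stay as the last step left them, time stands still between calls to the robot, and variables do not carry over. Pictures are saved under pics/ and viewed, at most 10 in all, crops included, and the job is handed in when it is done.

Besides the shell and the picture viewer there is one more tool, called after "Call:" as name(argument=value, ...) on one line, values as JSON. drive_tool: Moves the arm, as the interface text tells. Shifts and turns lie within -1 to 1; 1 stands for 0.4 m of shift or pi/4 rad of turn. Its arguments: {"type":"object","properties":{"increments":{"type":"array"},"grip_force":{"type":"number"}},"required":["increments"]}

```bash
mkdir -p pics; cat > h.py <<'E'
import numpy as np, cv2
from cell import *
def ray(c,xy):
    p=cv2.undistortPoints(np.array([[xy]],float),c["K"],np.array(c["distortion"],float))[0,0]
    T=np.array(c["T"]); d=T[:3,:3]@np.array([p[0],-p[1],-1]); return T[:3,3],d/np.linalg.norm(d)
def atz(c,xy,z):
    o,d=ray(c,xy); return o+d*(z-o[2])/d[2]
def tri(rs):
    A=sum(np.eye(3)-np.outer(d,d) for o,d in rs); b=sum((np.eye(3)-np.outer(d,d))@o for o,d in rs)
    return np.linalg.solve(A,b)
def proj(c,P):
    T=np.array(c["T"]); q=(np.atleast_2d(P)-T[:3,3])@T[:3,:3]; q=q*[1,-1,-1]
    return cv2.projectPoints(q,np.zeros(3),np.zeros(3),np.array(c["K"],float),np.array(c["distortion"],float))[0][:,0]
E
python3 - <<'E'
from h import *
np.set_printoptions(precision=3,suppress=True)
cs={n:camera(n) for n in("scene","side","wrist")}
cv2.imwrite("pics/a.png",cs["scene"]["frame"][:,:,::-1]);cv2.imwrite("pics/b.png",cs["side"]["frame"][:,:,::-1])
cv2.imwrite("pics/w.png",cs["wrist"]["frame"][:,:,::-1])
for t,z in dict(tester=0,light_path=.075,guard_grip=.144,block=.006,block_mid=.036,mat=0,blank=.006,disc=.006,jar=0).items():
    rs=[]
    for n,c in cs.items():
        r=pinpoint(n,t)
        for k in r[:2]: print(t,n,k["score"],np.array(k["xy"]),atz(c,k["xy"],z))
        if r and r[0]["score"]>.4: rs.append(ray(c,r[0]["xy"]))
    if len(rs)>1: print("  tri",tri(rs))
print(read_state())
for n in cs: print(n,np.array(cs[n]["T"])[:3,3])
E
```

```text
tester scene 0.86 [437.9 289.1] [0.495 0.242 0.   ]
tester side 0.61 [241.4 187.7] [0.488 0.244 0.   ]
  tri [ 0.491  0.242 -0.001]
light_path side 0.86 [237.  168.2] [0.483 0.242 0.075]
guard_grip scene 0.84 [465.  240.6] [0.492 0.269 0.144]
guard_grip side 0.88 [233.1 140.6] [0.487 0.276 0.144]
  tri [0.489 0.27  0.145]
block scene 0.82 [289.8 191. ] [ 0.59  -0.193  0.006]
block scene 0.34 [468.6 242.4] [0.345 0.179 0.006]
block side 0.63 [331.9 299.2] [ 0.594 -0.191  0.006]
  tri [ 0.592 -0.191  0.008]
block_mid scene 0.81 [288.6 182.1] [ 0.593 -0.19   0.036]
block_mid side 0.73 [330.1 296.2] [ 0.585 -0.2    0.036]
  tri [ 0.588 -0.197  0.03 ]
mat scene 0.94 [304.2 184.2] [ 0.538 -0.209  0.   ]
mat side 0.72 [309.7 314. ] [ 0.536 -0.207  0.   ]
  tri [ 0.537 -0.208  0.001]
blank scene 0.58 [305.1 166.9] [ 0.498 -0.275  0.006]
blank side 0.87 [303.8 345.3] [ 0.499 -0.276  0.006]
blank side 0.57 [359.5 212.8] [0.763 0.037 0.006]
  tri [ 0.498 -0.276  0.006]
disc scene 0.48 [334.5 183.1] [ 0.472 -0.166  0.006]
disc side 0.87 [280.8 303.4] [ 0.483 -0.163  0.006]
  tri [ 0.479 -0.163  0.009]
jar scene 0.85 [264.6 274.2] [0.768 0.035 0.   ]
jar side 0.83 [357.1 212.9] [0.76  0.044 0.   ]
  tri [0.764 0.039 0.002]
{'time_s': 1.5, 'joint_positions': array([ 1.172,  0.521, -0.036,  1.599,  0.021,  1.021, -0.113]), 'qd': array([ 0.   ,  0.001, -0.002, -0.   , -0.001,  0.   , -0.   ]), 'tau': array([ -0.   , -92.683,   1.978, -37.025,   0.018,   0.002,   0.   ]), 'tool_pos': array([ 0.202, -0.592,  0.231]), 'eef_rot': array([3.142, 0.   , 0.329]), 'force': array([-0.483,  0.66 ,  0.183]), 'torque': array([ 0.004, -0.001, -0.007]), 'gripper_force': 0.0, 'gripper_width': 1.0004727299764267}
scene [0.995 0.609 0.623]
side [ 0.359 -0.698  0.856]
wrist [ 0.276 -0.566  0.374]
```

View pics/a.png

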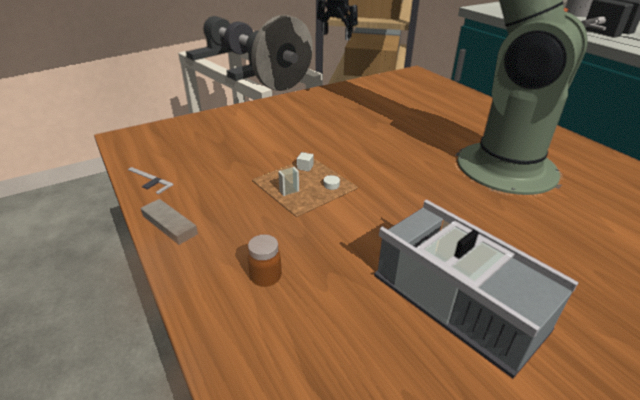

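View pics/b.png

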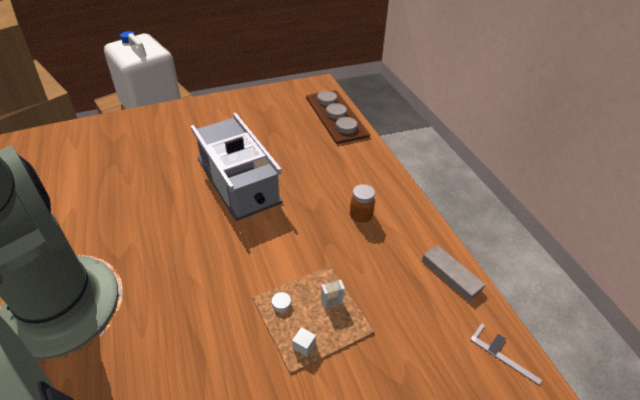

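The pictures show the tester at about (437,289) in the scene view and (240,168) in the side view, with its guard slightly open. The block stands on the mat at (289,182) in the scene view, with the cube and disc beside it. I'll move over the mat for a closer look.

Call:
drive_tool(increments=[[85,0.08,0.1,0.1,0,0,0],[85,0.16,0.2,0.2,0,0,0],[85,0.24,0.3,0.25,0,0,0],[85,0.32,0.4,0.25,0,0,0],[85,0.4,0.5,0.25,0,0,0],[85,0.48,0.6,0.25,0,0,0],[85,0.56,0.7,0.25,0,0,0],[85,0.62,0.8,0.25,0,0,0],[85,0.66,0.9,0.25,0,0,0],[85,0.7,0.98,0.25,0,0,0],[85,0.7,0.98,0.25,0,0,0],[85,0.7,0.98,0.25,0,0,0],[85,0.7,0.98,0.25,0,0,0],[85,0.7,0.98,0.25,0,0,0]])

```text
time_s: 2.9
tool_pos: [0.4812, -0.201, 0.3313]
eef_rot: [3.141, 0.0, 0.327]
force: [1.0, -0.2, -0.2]
gripper_width: 0.997
gripper_force: 0.0
```

```bash
python3 - <<'E'
from h import *
np.set_printoptions(precision=3,suppress=True)
c=camera("wrist"); cv2.imwrite("pics/w1.png",c["frame"][:,:,::-1])
for t,z in dict(block=.006,block_mid=.036,blank=.006,disc=.006,mat=0).items():
    for k in pinpoint("wrist",t)[:2]: print(t,k["score"],np.array(k["xy"]),atz(c,k["xy"],z))
np.savez("w1.npz",T=c["T"],K=c["K"],distortion=c["distortion"])
# tester yaw from rail tops, hand-picked pixels
s=camera("scene")
for a,b in(((427,205),(574,285)),((383,230),(526,330))):
    A,B=atz(s,a,.124),atz(s,b,.124);print(A,B,np.linalg.norm(B-A),np.degrees(np.arctan2(*(B-A)[1::-1])))
a=s["frame"][190:390,360:600]; cv2.imwrite("pics/s1.png",cv2.resize(a,None,fx=3,fy=3,interpolation=2)[:,:,::-1])
E
```

```text
block 0.93 [347.4  75.9] [ 0.591 -0.195  0.006]
block_mid 0.76 [343.8  79.1] [ 0.583 -0.191  0.036]
blank 0.77 [373.3 152.5] [ 0.501 -0.27   0.006]
disc 0.72 [303.1 141.9] [ 0.482 -0.163  0.006]
mat 0.61 [345.4 115. ] [ 0.539 -0.211  0.   ]
[0.456 0.14  0.124] [0.401 0.419 0.124] 0.2846615978740603 101.0604026235104
[0.579 0.157 0.124] [0.541 0.436 0.124] 0.28173224675924685 97.76693439317103
```

View pics/w1.png

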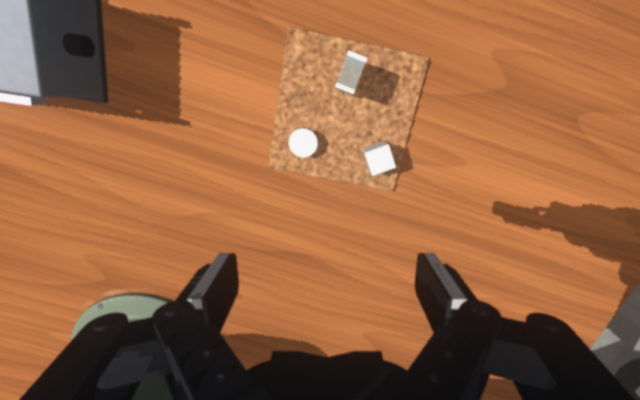

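The block's frosted ends are at (355,53) and (346,90) in the wrist view, so its long axis lies roughly along world x. Next I'll look at the tester from near.

Call:
drive_tool(increments=[[85,-0.02,0.1,0,0,0,-0.03],[85,-0.04,0.2,0,0,0,-0.06],[85,-0.06,0.3,0,0,0,-0.09],[85,-0.08,0.4,0,0,0,-0.12],[85,-0.1,0.5,0,0,0,-0.15],[85,-0.12,0.6,0,0,0,-0.18],[85,-0.14,0.7,0,0,0,-0.2],[85,-0.16,0.8,0,0,0,-0.2],[85,-0.18,0.9,0,0,0,-0.2],[85,-0.2,1,0,0,0,-0.2],[85,-0.2,1,0,0,0,-0.2],[85,-0.2,1,0,0,0,-0.2],[85,-0.2,1,0,0,0,-0.2]])

```text
time_s: 4.55
tool_pos: [0.402, 0.1997, 0.3312]
eef_rot: [3.141, 0.0, 0.171]
force: [-0.3, -0.6, 0.5]
gripper_width: 0.997
gripper_force: 0.0
```

```bash
python3 - <<'E'
from h import *
np.set_printoptions(precision=4,suppress=True)
c=camera("wrist"); cv2.imwrite("pics/w2.png",c["frame"][:,:,::-1])
for t,z in dict(tester=0,light_path=.075,guard_grip=.144).items():
    for k in pinpoint("wrist",t)[:2]: print(t,k["score"],np.array(k["xy"]),atz(c,k["xy"],z))
np.savez("w2.npz",T=c["T"],K=c["K"],distortion=c["distortion"])
E
```

```text
tester 0.83 [306.6  82.8] [0.4924 0.2444 0.    ]
tester 0.56 [621.6 102.9] [ 0.5428 -0.2139  0.    ]
guard_grip 0.59 [276.2  76.9] [0.4888 0.2657 0.144 ]
guard_grip 0.38 [574.8 138.7] [ 0.4816 -0.0528  0.144 ]
```

View pics/w2.png

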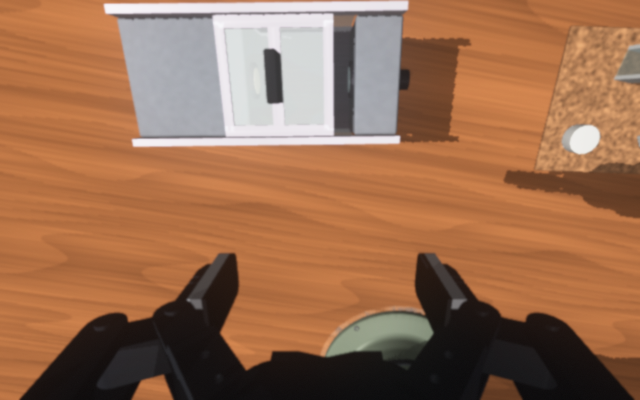

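The wrist view shows the rails: near one from (134,142) to (400,139), far one from (105,9) to (408,6). The guard is slightly open and the fin is at (272,77). I'll fit the tester pose to the rail corners.

```bash
cat >> h.py <<'E'
from scipy.optimize import least_squares
def fit(c,L,px,x0,z):
    L=np.array(L,float);px=np.array(px,float)
    def f(p):
        C,S=np.cos(p[2]),np.sin(p[2])
        W=np.c_[p[0]+C*L[:,0]-S*L[:,1],p[1]+S*L[:,0]+C*L[:,1],np.full(len(L),z)]
        return (proj(c,W)-px).ravel()
    r=least_squares(f,x0,loss="soft_l1"); return r.x,r.fun.reshape(-1,2)
E
python3 - <<'E'
from h import *
np.set_printoptions(precision=4,suppress=True)
c=dict(np.load("w2.npz")); im=cv2.imread("pics/w2.png")
m=((im.min(2)>175)).astype(np.uint8); m[200:]=0;m[:,420:]=0
# rail edges per column (subpixel-free): near rail row range & far rail
g=im.min(2).astype(float)
for col in (140,180,220,340,370,395):
    a=np.where(g[125:155,col]>165)[0]+125; b=np.where(g[0:22,col]>165)[0]; print(col,a[[0,-1]] if len(a) else a,b[[0,-1]] if len(b) else b)
L=[(-62,190),(-70,190),(-62,-110),(-70,-110),(70,190),(62,190),(70,-110),(62,-110)]
px=[(133,139),(134,146),(400,136),(400,144),(105,4),(106,13),(408,2),(407,10)]
x,r=fit(c,np.array(L)/1e3,px,[.49,.243,.16],.124); print(x,np.degrees(x[2])); print(r)
# fin top corners at z .154
k=np.array([np.cos(x[2]),np.sin(x[2])]);ey=np.array([-k[1],k[0]])
for p in((265,49),(279,49),(267,103),(283,103)):
    d=atz(c,p,.154)[:2]-x[:2]; print(p,d@k,d@ey)
E
```

```text
140 [125 146] [ 3 21]
180 [125 145] [ 3 21]
220 [125 145] [ 3 21]
340 [137 144] [ 1 10]
370 [125 143] [ 1 10]
395 [136 143] [1 9]
[0.4923 0.2442 0.1815] 10.400165973669266
[[-0.483  -0.1223]
 [-0.0307  0.0102]
 [-0.3361  0.2933]
 [-0.7859 -0.5491]
 [-0.1568  0.1756]
 [ 0.7503  0.3869]
 [ 0.249  -0.8603]
 [ 0.6565  0.3803]]
(265, 49) 0.024584459743625362 0.029285068790941702
(279, 49) 0.024462539107071194 0.016072489486104694
(267, 103) -0.024162379482638763 0.03082645151308792
(283, 103) -0.024313278450856374 0.01493509699417821
```

Call:
drive_tool(grip_force=20, increments=[[60,0.1,0.08,-0.1,0,0,0.013],[60,0.2155,0.167,-0.2,0,0,0.013],[60,0.2155,0.167,-0.2,0,0,0.013],[60,0.2155,0.167,-0.3,0,0,0.013],[60,0.2155,0.167,-0.4,0,0,0.013],[60,0.2155,0.167,-0.46,0,0,0.013],[60,0.2155,0.167,-0.508,0,0,0.013],[60,0.2155,0.167,-0.508,0,0,0.013],[30,0.2155,0.167,-0.508,0,0,0.013],[5,0.2155,0.167,-0.508,0,0,0.013],[5,0.2155,0.167,-0.508,0,0,0.013],[5,0.2155,0.167,-0.508,0,0,0.013],[5,0.2155,0.167,-0.508,0,0,0.013],[5,0.2155,0.167,-0.508,0,0,0.013],[5,0.2155,0.167,-0.508,0,0,0.013],[5,0.2155,0.167,-0.508,0,0,0.013]])

```text
time_s: 6.35
tool_pos: [0.4885, 0.2675, 0.1292]
eef_rot: [-3.141, -0.002, 0.182]
force: [-0.4, -0.4, 8.7]
gripper_width: 0.135
gripper_force: 23.1
```

Call:
drive_tool(increments=[[5,-0.004,0.022,0.003,0,0,0],[5,-0.008,0.044,0.003,0,0,0],[5,-0.012,0.066,0.003,0,0,0],[5,-0.016,0.088,0.003,0,0,0],[5,-0.02,0.11,0.003,0,0,0],[5,-0.024,0.132,0.003,0,0,0],[5,-0.028,0.154,0.003,0,0,0],[5,-0.032,0.176,0.003,0,0,0],[5,-0.036,0.198,0.003,0,0,0],[5,-0.0405,0.22,0.003,0,0,0],[5,-0.043,0.235,0.003,0,0,0],[5,-0.045,0.245,0.003,0,0,0],[5,-0.045,0.245,0.003,0,0,0]])

```text
time_s: 7.65
tool_pos: [0.4702, 0.3663, 0.1294]
eef_rot: [-3.141, -0.001, 0.182]
force: [6.9, 2.5, -10.7]
gripper_width: 0.133
gripper_force: 21.8
```

Call:
drive_tool(increments=[[5,-0.0005,0.003,0,0,0,0],[5,-0.001,0.006,0,0,0,0],[5,-0.0015,0.009,0,0,0,0],[5,-0.002,0.011,0,0,0,0],[5,-0.002,0.011,0,0,0,0]])

```text
time_s: 8.15
tool_pos: [0.47, 0.3676, 0.1293]
eef_rot: [3.138, 0.0, 0.18]
force: [5.4, -12.6, 0.1]
gripper_width: 0.134
gripper_force: 23.2
```

Call:
drive_tool(increments=[[30,0,0,0,0,0,0],[50,0,0,0,0,0,0],[60,0,0,0,0,0,0],[60,0,0,0.1,0,0,0],[70,0,0,0.2,0,0,0],[85,0,-0.1,0.3,0,0,0],[85,-0.04,-0.2,0.4,0,0,0],[85,-0.08,-0.3,0.5,0,0,0],[85,-0.12,-0.4,0.5,0,0,0],[85,-0.15,-0.4,0.5,0,0,0],[85,-0.15,-0.4,0.5,0,0,0],[85,-0.15,-0.4,0.5,0,0,0]])

```text
time_s: 9.35
tool_pos: [0.4093, 0.21, 0.3298]
eef_rot: [-3.141, -0.001, 0.182]
force: [-1.0, 0.2, 0.1]
gripper_width: 0.991
gripper_force: 0.0
```

```bash
python3 - <<'E'
from h import *
np.set_printoptions(precision=4,suppress=True)
c=camera("wrist"); cv2.imwrite("pics/w3.png",c["frame"][:,:,::-1])
np.savez("w3.npz",T=c["T"],K=c["K"],distortion=c["distortion"])
s=read_state();print(s["joint_positions"],s["tool_pos"],s["eef_rot"])
x=np.array([.4923,.2442,.1815]);k=np.array([np.cos(x[2]),np.sin(x[2])]);ey=np.array([-k[1],k[0]])
for p in pinpoint("wrist","guard_grip")[:1]:
    d=atz(c,p["xy"],.144)[:2]-x[:2]; print(p,d@k,d@ey)
w=dict(np.load("w1.npz"));
print(atz(w,(355,53),.066),atz(w,(346,90),.066))
E
```

```text
[-0.15    0.1804 -0.5211  1.8601  0.099   1.126  -2.0951] [0.4094 0.2103 0.3294] [-3.1412 -0.0005  0.1824]
{'xy': [184.4, 88.5], 'score': 0.97} -0.0020393945370199692 0.12436142753838945
[ 0.6133 -0.1924  0.066 ] [ 0.5702 -0.1965  0.066 ]
```

View pics/w3.png

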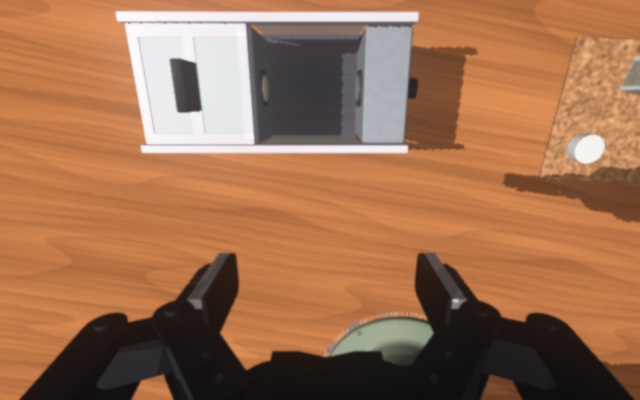

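The guard is fully open (fin at (184,88), about 0.125). Now I'll go to the block with the tool turned a quarter.

Call:
drive_tool(increments=[[85,0.02,-0.1,0,0,0,0.1],[85,0.04,-0.2,0,0,0,0.2],[85,0.07,-0.3,0,0,0,0.3],[85,0.09,-0.4,0,0,0,0.4],[85,0.11,-0.5,0,0,0,0.5],[85,0.14,-0.6,0,0,0,0.6],[85,0.16,-0.7,0,0,0,0.7],[85,0.18,-0.8,0,0,0,0.8],[85,0.2,-0.9,0,0,0,0.9],[85,0.225,-1,0,0,0,0.95],[85,0.225,-1,0,0,0,0.95],[85,0.225,-1,0,0,0,0.95]])

```text
time_s: 10.65
tool_pos: [0.4997, -0.1904, 0.3282]
eef_rot: [-3.14, -0.0, 0.927]
force: [0.5, 1.3, -0.1]
gripper_width: 0.996
gripper_force: 0.0
```

Call:
drive_tool(increments=[[85,0.05,-0.06,-0.05,0,0,0.14],[85,0.1,-0.12,-0.1,0,0,0.28],[85,0.15,-0.18,-0.15,0,0,0.42],[85,0.2,-0.24,-0.2,0,0,0.56],[85,0.225,-0.27,-0.25,0,0,0.7],[85,0.225,-0.27,-0.25,0,0,0.84],[85,0.225,-0.27,-0.25,0,0,0.94],[85,0.225,-0.27,-0.25,0,0,0.94],[85,0.225,-0.27,-0.25,0,0,0.94]])

```text
time_s: 11.55
tool_pos: [0.5896, -0.2973, 0.2292]
eef_rot: [3.142, -0.0, 1.665]
force: [-0.2, -0.6, 0.5]
gripper_width: 0.999
gripper_force: 0.0
```

```bash
python3 - <<'E'
from h import *
np.set_printoptions(precision=4,suppress=True)
c=camera("wrist"); cv2.imwrite("pics/w4.png",c["frame"][:,:,::-1])
np.savez("w4.npz",T=c["T"],K=c["K"],distortion=c["distortion"])
s=read_state();print(s["joint_positions"],s["tool_pos"],s["eef_rot"])
q=proj(c,[.592,-.194,.036])[0]; u,v=np.clip(q-[80,65],0,[480,270]).astype(int);print(u,v)
for t,z in dict(block=.006,block_mid=.036).items():
    for k in pinpoint("wrist",t)[:2]: print(t,k["score"],np.array(k["xy"]),atz(c,k["xy"],z))
cv2.imwrite("pics/w4c.png",cv2.resize(c["frame"][v:v+130,u:u+160],None,fx=4,fy=4,interpolation=cv2.INTER_CUBIC)[:,:,::-1])
E
```

```text
[ 0.6331  0.6063 -0.4046  1.4851  0.2539  1.1022  0.2721] [ 0.5896 -0.2975  0.2294] [ 3.1414 -0.0002  1.6648]
258 6
block 0.85 [336.6  72.8] [ 0.5911 -0.1932  0.006 ]
block_mid 0.83 [336.8  72. ] [ 0.5905 -0.1946  0.036 ]
```

View pics/w4c.png

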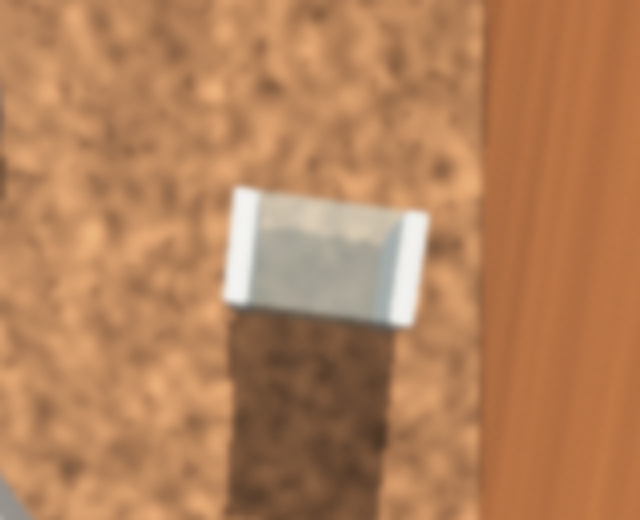

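The crop shows the block from nearly straight above, with top corners at crop pixels (234,187), (428,211), (413,327) and (224,303), frosted ends left and right.

```bash
python3 - <<'E'
from h import *
np.set_printoptions(precision=4,suppress=True)
c=dict(np.load("w4.npz"))
px=(np.array([(234,187),(428,211),(413,327),(224,303)])+.5)/4-.5+[258,6]
L=np.array([(-22,12),(22,12),(22,-12),(-22,-12)])/1e3
for z in(.066,): x,r=fit(c,L,px,[.592,-.194,.0],z); print(x,np.degrees(x[2]));print(r)
W=np.array([atz(c,p,.066) for p in px]);print(W, np.linalg.norm(W-np.roll(W,1,0),axis=1))
E
```

```text
[ 0.5915 -0.1949 -0.0173] -0.9915678811832485
[[ 0.2887  0.5374]
 [-0.1759  0.4444]
 [-0.2771 -0.7573]
 [ 0.1599 -0.3673]]
[[ 0.5694 -0.1821  0.066 ]
 [ 0.6138 -0.1829  0.066 ]
 [ 0.6136 -0.2079  0.066 ]
 [ 0.5691 -0.2069  0.066 ]] [0.0247 0.0444 0.025  0.0445]
```

Call:
drive_tool(grip_force=40, increments=[[85,0.003,0.1,-0.05,0,0,-0.08],[85,0.005,0.2,-0.1,0,0,-0.142],[85,0.005,0.2565,-0.15,0,0,-0.142],[85,0.005,0.2565,-0.2,0,0,-0.142],[85,0.005,0.2565,-0.2,0,0,-0.142],[85,0.005,0.2565,-0.27,0,0,-0.142],[85,0.005,0.2565,-0.34,0,0,-0.142],[85,0.005,0.2565,-0.41,0,0,-0.142],[85,0.005,0.2565,-0.47,0,0,-0.142],[85,0.005,0.2565,-0.515,0,0,-0.142],[85,0.005,0.2565,-0.515,0,0,-0.142],[85,0.005,0.2565,-0.515,0,0,-0.142]])

```text
time_s: 12.9
tool_pos: [0.5917, -0.1963, 0.0244]
eef_rot: [3.141, 0.0, 1.554]
force: [0.1, -0.0, -0.3]
gripper_width: 0.994
gripper_force: 0.0
```

```bash
python3 - <<'E'
from h import *
a=camera("scene")["frame"][120:240,210:370];b=camera("side")["frame"][240:360,250:410]
cv2.imwrite("pics/g1.png",cv2.resize(np.hstack([a,b]),(800,300),interpolation=2)[:,:,::-1])
print(read_state()["tool_pos"])
E
```

```text
[ 0.59206031 -0.19628248  0.02491238]
```

View pics/g1.png

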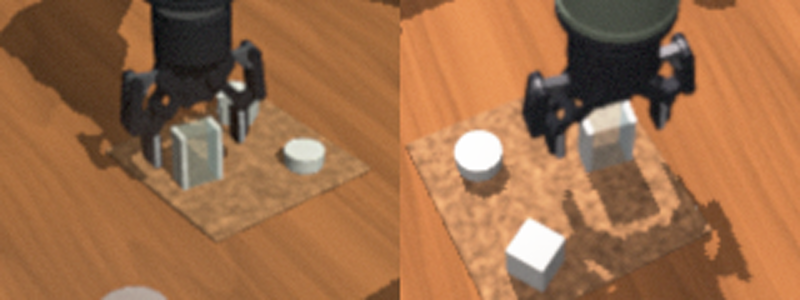

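The block stands between the fingers (left crop around (197,155), right crop around (607,135)), with its frosted ends facing the pads. Closing now.

Call:
drive_tool(grip_force=40, increments=[[85,-0.001,0.003,0,0,0,0],[70,-0.001,0.003,0,0,0,0],[55,-0.001,0.003,0,0,0,0],[45,-0.001,0.003,0,0,0,0],[35,-0.001,0.003,0,0,0,0],[35,-0.001,0.003,0,0,0,0],[35,-0.001,0.003,0,0,0,0],[35,-0.001,0.003,0,0,0,0],[35,-0.001,0.003,0.02,0,0,0],[35,-0.001,0.003,0.06,0,0,0],[35,-0.001,0.003,0.15,0,0,0],[35,-0.001,0.003,0.25,0,0,0],[35,-0.001,0.003,0.35,0,0,0],[35,-0.001,0.003,0.45,0,0,0],[35,-0.001,0.003,0.55,0,0,0],[35,-0.001,0.003,0.55,0,0,0]])

```text
time_s: 14.6
tool_pos: [0.5927, -0.1948, 0.25]
eef_rot: [3.133, 0.002, 1.555]
force: [1.1, 1.3, -1.3]
gripper_width: 0.512
gripper_force: 41.3
```

```bash
python3 - <<'E'
from h import *
np.set_printoptions(precision=4,suppress=True)
s=read_state();print(s["tool_pos"],s["eef_rot"],s["gripper_width"]*85.4,s["gripper_force"],s["force"])
cs={n:camera(n) for n in("scene","side","wrist")}
rs=[]
for n,c in cs.items():
    for k in pinpoint(n,"block_mid")[:1]: print(n,k); rs+=[ray(c,k["xy"])]
    q=proj(c,np.array(s["tool_pos"]))[0];u,v=np.clip(q-[65,75],0,[510,250]).astype(int);print(n,u,v)
    cv2.imwrite(f"pics/h_{n}.png",cv2.resize(c["frame"][v:v+150,u:u+130],None,fx=3,fy=3,interpolation=2)[:,:,::-1])
    np.savez(f"h_{n}.npz",T=c["T"],K=c["K"],distortion=c["distortion"])
if len(rs)>1: print(tri(rs))
cv2.imwrite("pics/h.png",np.hstack([cv2.imread(f"pics/h_{n}.png") for n in("scene","side")]))
E
```

```text
[ 0.5927 -0.1948  0.25  ] [3.1334 0.0022 1.5546] 43.75182175622584 41.33432328701019 [ 1.1468  1.3415 -1.3363]
scene {'xy': [286.6, 96.7], 'score': 0.96}
scene 219 24
side {'xy': [333.2, 223.5], 'score': 0.55}
side 272 152
wrist {'xy': [323.1, 272.0], 'score': 0.94}
wrist 264 185
[ 0.5881 -0.1932  0.259 ]
```

View pics/h.png

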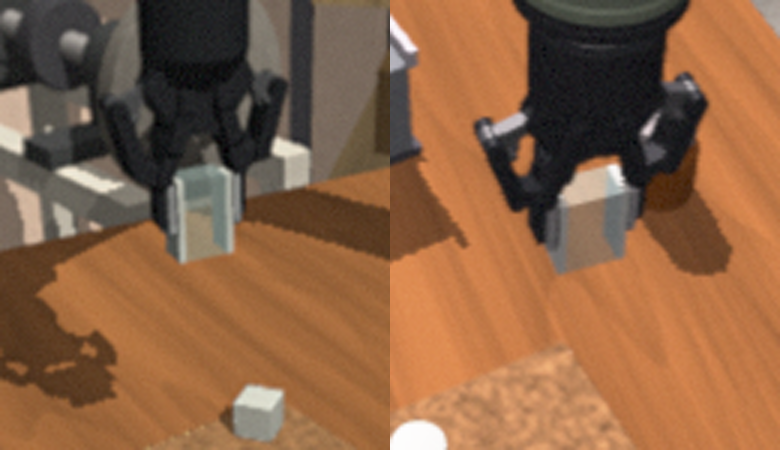

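Firm hold on both frosted ends (43.8 mm, 41 N). Carrying it to above the tester.

Call:
drive_tool(increments=[[35,-0.02,0.08,0,0,0,0.02],[35,-0.04,0.16,0,0,0,0.04],[35,-0.06,0.24,0,0,0,0.06],[35,-0.08,0.32,0,0,0,0.08],[35,-0.1,0.4,0,0,0,0.1],[35,-0.12,0.48,0,0,0,0.12],[35,-0.14,0.56,0,0,0,0.14],[35,-0.16,0.64,0,0,0,0.16],[35,-0.18,0.72,0,0,0,0.18],[35,-0.2,0.8,0,0,0,0.2],[35,-0.22,0.88,0,0,0,0.22],[35,-0.24,0.95,0,0,0,0.24],[35,-0.25,0.99,0,0,0,0.252],[35,-0.25,0.99,0,0,0,0.252],[35,-0.25,0.99,0,0,0,0.252]])

```text
time_s: 16.4
tool_pos: [0.4909, 0.2007, 0.2429]
eef_rot: [-3.141, 0.001, 1.752]
force: [0.2, -1.2, -1.0]
gripper_width: 0.51
gripper_force: 41.3
```

Call:
drive_tool(increments=[[35,-0.001,0.05,0,0,0,0],[35,-0.001,0.108,0,0,0,0],[35,-0.001,0.108,0,0,0,0],[35,-0.001,0.108,0,0,0,0],[35,-0.001,0.108,0,0,0,0]])

```text
time_s: 16.9
tool_pos: [0.4908, 0.2432, 0.2431]
eef_rot: [-3.141, 0.001, 1.751]
force: [0.8, 0.0, -0.8]
gripper_width: 0.511
gripper_force: 41.2
```

```bash
cat > chk.py <<'E'
from h import *
np.set_printoptions(precision=4,suppress=True)
s=read_state();print(s["tool_pos"],s["eef_rot"],s["gripper_width"]*85.4,s["gripper_force"],s["force"])
cs={n:camera(n) for n in("scene","side","wrist")}
rs=[];ims=[]
for n,c in cs.items():
    for t,z in(("block_mid",s["tool_pos"][2]+.011),("guard_grip",.144),("tester",0),("light_path",.075)):
      for k in pinpoint(n,t)[:1]:
        print(n,t,round(k["score"],2),k["xy"],atz(c,k["xy"],z))
        if t=="block_mid":rs+=[ray(c,k["xy"])]
    q=proj(c,np.array([.4923,.2442,.1]))[0];u,v=np.clip(q-[65,95],0,[510,210]).astype(int);print(n,u,v)
    ims.append(cv2.resize(c["frame"][v:v+190,u:u+130],None,fx=2,fy=2,interpolation=2)[:,:,::-1])
    np.savez(f"h_{n}.npz",T=c["T"],K=c["K"],distortion=c["distortion"]);cv2.imwrite(f"pics/k_{n}.png",c["frame"][:,:,::-1])
if len(rs)>1: print(tri(rs))
cv2.imwrite("pics/k.png",np.hstack(ims))
E
python3 chk.py
```

```text
[0.4908 0.2432 0.2431] [-3.1413  0.0008  1.7509] 43.65106680377717 41.248390674591064 [ 0.7829  0.0408 -0.7879]
scene block_mid 0.76 [467.3, 177.3] [0.4882 0.2386 0.2541]
scene tester 0.71 [440.1, 288.2] [0.4895 0.2421 0.    ]
scene light_path 0.95 [448.2, 262.6] [0.4928 0.2475 0.075 ]
scene 384 156
side block_mid 0.85 [231.5, 111.5] [0.4889 0.2451 0.2541]
side guard_grip 0.55 [220.7, 123.4] [0.4712 0.3673 0.144 ]
side tester 0.83 [240.3, 187.8] [0.4851 0.2443 0.    ]
side light_path 0.79 [239.4, 167.0] [0.4906 0.2451 0.075 ]
side 174 64
wrist block_mid 0.76 [321.0, 273.2] [0.4889 0.2394 0.2541]
wrist guard_grip 0.7 [330.9, 26.6] [0.4714 0.367  0.144 ]
wrist tester 0.95 [328.6, 161.4] [0.4935 0.244  0.    ]
wrist light_path 0.6 [329.7, 178.1] [0.4946 0.2418 0.075 ]
wrist 263 86
[0.489  0.2404 0.256 ]
```

View pics/k.png

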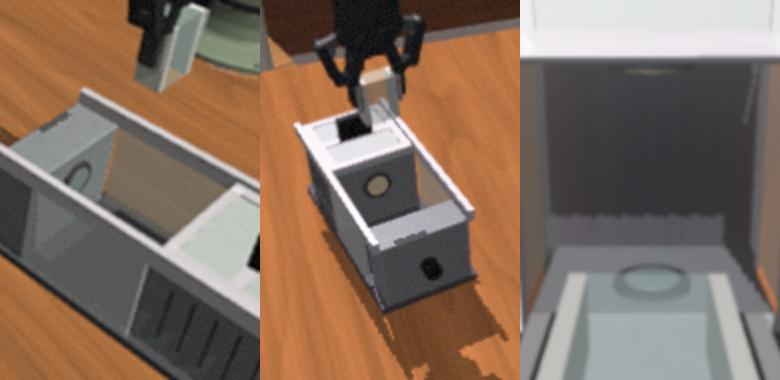

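The crops show the block upright above the open chamber, its frosted ends towards the two windows and clear of the rails. Lowering it now.

Call:
drive_tool(increments=[[35,0.004,0.0025,-0.04,0,0,0],[35,0.004,0.0025,-0.09,0,0,0],[35,0.004,0.0025,-0.14,0,0,0],[35,0.004,0.0025,-0.19,0,0,0],[35,0.004,0.0025,-0.24,0,0,0],[35,0.004,0.0025,-0.29,0,0,0],[35,0.004,0.0025,-0.34,0,0,0],[35,0.004,0.0025,-0.39,0,0,0],[35,0.004,0.0025,-0.42,0,0,0],[35,0.004,0.0025,-0.44,0,0,0],[35,0.004,0.0025,-0.448,0,0,0],[35,0.004,0.0025,-0.448,0,0,0],[35,0.004,0.0025,-0.448,0,0,0],[35,0.004,0.0025,-0.448,0,0,0]])

```text
time_s: 19.05
tool_pos: [0.4923, 0.2458, 0.0647]
eef_rot: [3.141, -0.0, 1.753]
force: [-1.2, 0.4, -1.1]
gripper_width: 0.509
gripper_force: 41.2
```

```bash
python3 chk.py
```

```text
[0.4923 0.2458 0.0647] [ 3.1407 -0.0002  1.7525] 43.49199085792142 41.248859167099 [-1.1866  0.3773 -1.0934]
scene block_mid 0.72 [449.6, 260.6] [0.4874 0.2455 0.0757]
scene guard_grip 0.55 [520.1, 273.0] [0.4753 0.3676 0.144 ]
scene tester 0.96 [439.8, 289.3] [0.492  0.2439 0.    ]
scene light_path 0.97 [444.4, 261.3] [0.4964 0.2415 0.075 ]
scene 384 156
side block_mid 0.52 [240.9, 166.6] [0.4947 0.2446 0.0757]
side guard_grip 0.8 [222.3, 123.6] [0.4752 0.3648 0.144 ]
side tester 0.64 [243.0, 185.9] [0.4942 0.2496 0.    ]
side light_path 0.69 [239.1, 171.7] [0.4854 0.2259 0.075 ]
side 174 64
wrist block_mid 0.92 [322.2, 270.5] [0.4907 0.2434 0.0757]
wrist tester 0.67 [325.8, 214.3] [0.4923 0.2435 0.    ]
wrist 260 206
[0.4915 0.2451 0.0773]
```

View pics/k.png

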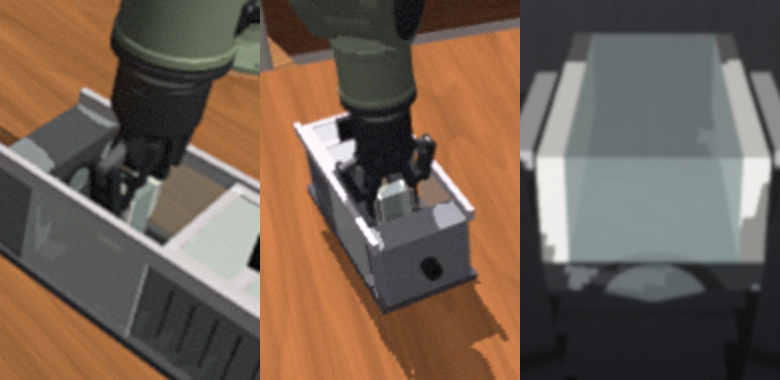

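The block hangs upright in the chamber. In the wrist crop the receiver lens (655,285) is centred under it, the readings put its middle within about 2 mm of the target, and nothing is pressing on it. Handing in.

```bash
python3 -c "from cell import *; print(finish_job())"
```

```text
the job is handed in; nothing more can be done
None
```

The job is handed in: the guard is fully open, and the gripper holds the block by its frosted ends, upright and square in the chamber, its middle about 2 mm from the light-path point by camera; the verdict was not shown.

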